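# Close the deburring drum: key the lid home and swing the keeper over it

## Robot

A 6-joint arm with a two-finger parallel gripper is mounted at the origin on a cart in front of the work surface, level with it; the furniture and walls round the work are solid. World frame = base frame: x ahead of the robot, y to its left, z up, the work surface at z = 0. Lengths are in m, angles in rad, forces in N, time in s.
With the tool pointing down it reaches from about 0.375 to 0.9 m from the base axis. Payload 3.1 kg.
Tool frame: the origin (TCP) lies where the fingers leave the gripper's body, on its centre line; the fingertips stand 73 mm ahead of it and the grasp point (between the pads) lies 54 mm ahead of it; z points along the fingers, y is the line along which they close (so a half turn about z gives the same grasp; the last joint's range is limited). The gripper opens to 85 mm and grips with 20 to 120 N. Pads are 22 mm wide; open, the fingers measure 114 mm over their backs; the gripper's body (76 mm by 85 mm) begins 54 mm behind the grasp point. The pads swing forward as they close: fully open they stand 13 mm farther back than shut.
Start: joints at [1, 0.527, 1.433, -0, 1.181, -0.178], TCP at [0.239, 0.577, 0.304] pointing down, gripper open.
Joint ranges: [-3.08, 3.08], [-0.75, 2.2], [0.22, 2.44], [-1.43, 4.57], [0, 2.65], [-2.85, 2.85]. Speed limits (rad/s): [2.79, 2.79, 3.14, 3.14, 3.14, 3.14].

## Interface

Orientations are given as a unit quaternion [x, y, z, w].
In Python, from station import manip gives the robot as it stands.
- The arm moves only by the shell command python3 -m crank 'ROWS' [FORCE]. ROWS is JSON, a list of rows, each an object with "dp": the shift along the tool's x, y, z normalised to -1 to 1, where 1 is 50 cm, a list of three; "delta_rot": the turn, a rotation vector about the tool's x, y, z normalised to -1 to 1, where 1 is 2 pi rad, a list of three; "fingers": the opening, from -1 (shut) to 1 (fully open). A call has 1 to 12 rows; each row shifts and turns the commanded pose from where the row before left it, along the tool's axes as they then stand; what a row does not reach is not made up. A row lasts 1/12 s, in which the tool goes at most 41.7 mm and 7.16 degrees, less where a joint would pass 70% of its speed; a pose out of reach is approached as far as the arm can. A call with a number of a shift or a turn outside -1 to 1 is refused whole. A call with a gripper value outside its range is refused whole. The fingers move at their own pace and stop on an object; FORCE is the grip in N (left out, the last holds). Time passes only in rows, so rows that do not move let the fingers close. It gives the time, the measured TCP pose, the force, the opening and the grip force at its end, in the units of the state.
- manip.sense(): the state, without advancing time (a new reading comes with each control period).
- manip.snapshot(name): name is "side" or "top" or "wrist"; returns (picture, depth): 480x640x3 uint8, red, green, blue; 480x640 float32, m along the optical axis (not along the pixel's ray), 0 where there is no reading.
- manip.camera_model(name): a dict with "fx", "fy", "cx", "cy" (pixels), "origin" and "attitude" of the camera in the world. Camera axes: x right, y up, looking along -z (the intrinsics and any distortion apply to the point x, -y, -z); pixel columns grow to the right and rows downward; lengths in m; the calibration is good to about 2 mm. A picture is of the moment at which its call begins: read the wrist's pose just before it. camera_model takes no time and is no camera call; for the wrist camera it gives the pose at the moment of the call.
- manip.sign_off(): hands the job in; it is judged then, once.
The state is a dict: "t": time; "q": joint angles; "qd": joint speeds; "tau": joint torques, N m; "tcp_pos": TCP position; "tool_rot": TCP orientation; "force": force on the tool from outside, world axes, zero at the start; "ft_torque": the same for the moment, N m; "finger_gap": opening from 0.0 (shut) to 1.0 (fully open); "gripper_force": force on a finger pad.
Only numpy, scipy, OpenCV 4.12 (cv2) and the standard library are available. Lean on these libraries where they do the work, as an engineer would, in place of code of your own. Each camera call takes 0.05 s, during which the arm holds its last target. There are 200 camera calls.

## Task

Close the deburring drum: set its lid on the mouth and turn it by feel, without forcing it, until the hidden lugs drop into their notches and the lid sits fully home, flat on the rim. Then swing the keeper arm all the way round to its stop so that its nose lies over the lid, and let go. Leave the V-block, the drilled steel strip and the paste tin where they lie.

Things in the scene. Friction and masses are not known exactly. Their poses are not given: they have to be found in the camera images.
- lid: Round aluminium lid, 120 mm across, loose, about 0.4 kg, lying right way up on the bench at first. Origin at the middle of its underside (lower end of the spigot), z up, x along the grip bar. Upward: round spigot to 22 mm (63 mm across, tapering to 48 mm over the lowest 10 mm), disc from 22 to 30 mm, black grip bar from 30 to 63 mm, 70 mm long (x), 20 mm wide (y).
- lid_seat (a point): Centre of the underside of the lid's disc, 22 mm above the lid's origin. Four lugs below the disc, along the lid's +x, -x, +y, -y, reach out to 49 mm radius, 12 mm wide, 8 mm deep. This point meets drum_rim when the lid is home and is about 8 mm above it while the lugs ride on the lip.
- lid_grip (a point): Centre of the lid's grip bar, 47 mm above the lid's origin, 25 mm above lid_seat; axes as the lid.
- drum: Grey round drum fixed to the bench, 124 mm across (foot 148 mm), 85 mm high, D-handle on its -y side, keeper bracket on its +y side. Origin under its centre, z up. The notches in its mouth, 90 degrees apart, stand at an angle that differs each time, is not tied to the drum's yaw and is not told: up to 90 degrees of turning, either way round, may be needed.
- drum_rim (a point): Centre of the mouth at the height of the flat top, 85 mm over the bench. Bore for the spigot 66 mm across in a lip 12 mm thick that does not turn, with four notches 19 mm wide from the bore to 52 mm radius. The lid falls 8 mm by its own weight when its lugs meet the notches (play about 4 degrees each way); then it turns no further, and a light push beds it flat.
- keeper (a joint): Swing arm on an upright pivot. 0 = open (tail with knob pointing about to the drum's -x, clear of the mouth); 1.45 rad = stop, closed (tail straight out along the drum's +y, nose over the lid's edge). Grows clockwise seen from above. Under 2 N at the knob; stays where left. The nose passes 4 mm above a lid that is home; a lid that is not home blocks it.
- keeper_knob (a point): Centre of the upright black round knob on the keeper's tail, 18 mm across; it stands from 18 mm below this point (the top of the tail) to 16 mm above it; 52 mm from the pivot axis, 122 mm over the bench.
- keeper_pivot (a point): Point on the keeper's upright axis at the height of the knob's centre, 78 mm from the drum's axis along the drum's +y.
- v_block: Bystander: steel V-block 44x48x34 mm, between the places of drum and lid. Origin under its centre.
- steel_strip: Bystander: steel strip with three holes, 30x78x10 mm, lying flat. Origin under its centre.
- paste_tin: Bystander: flat round tin, 71 mm across, 27 mm high. Origin under its centre.
Things that resemble listed ones, but are neither listed nor needed, are in the scene too. Of the things that look like the drum, the larger one is meant.

How it is judged:
On the way:
1. the lid sits fully home on the drum (lugs in the notches) while the keeper is still open (z of lid_seat in the frame of drum_rim below 0.003 m and horizontal distance between lid_seat and drum_rim below 0.006 m and angle between lid's own z axis and vertical below 0.05 rad and value of joint keeper below 0.9 rad), for 0.2 s.
At the end, for the whole second after the job is handed in: The lid is home on the drum: its disc within 3 mm of the rim's height, within 6 mm of the drum's axis, level within 0.05 rad and at rest; the keeper is closed past 1.3 rad (stop at 1.45) (z of lid_seat in the frame of drum_rim between -0.003 and 0.003 m and horizontal distance between lid_seat and drum_rim below 0.006 m and angle between lid's own z axis and vertical below 0.05 rad and value of joint keeper above 1.3 rad and linear speed of lid below 0.02 m/s); the robot touches nothing.
It fails at once if the lid is forced against the drum with more than 120 N (contact force between lid and drum above 120 N).
It fails at once if the V-block, the steel strip or the paste tin is moved by more than 30 mm (distance of any of v_block, steel_strip, paste_tin from where it was at the start of the episode above 0.03 m).
It also fails if it takes over 70 s, if anything falls off the work surface, if the arm or the gripper's body presses on something with over 40 N, if the wrist force passes 120 N, or if a joint passes its speed limit or range.

## Working session

There is one attempt and no reset: what is moved stays moved. The work goes in short steps, Python scripts to look and compute and a shell command to move; the robot and the scene stay as the last step left them, time stands still between calls to the robot, and variables do not carry over. Pictures are saved under pics/ and viewed, at most 10 in all, crops included, and the job is handed in when it is done.

```bash
mkdir -p pics; ls; python3 - <<'E'
from station import manip
import cv2,numpy as np
s=manip.sense();print(s)
for n in("top","side"):
    p,d=manip.snapshot(n);np.save(f'pics/{n}_d.npy',d);cv2.imwrite(f'pics/{n}0.png',p[:,:,::-1]);print(n,manip.camera_model(n))
E
```

```text
pics
{'t': 0.0, 'q': array([ 9.99478912e-01,  5.28426014e-01,  1.43391008e+00,  2.98388139e-05,
        1.18141977e+00, -1.78532201e-01]), 'qd': array([ 0.00189821,  0.00065723,  0.00046138, -0.00164509, -0.00095912,
        0.00025175]), 'tau': array([-1.03140967e-03, -4.42346156e+01, -1.78023791e+01, -2.57757329e-04,
        8.41792789e-03,  9.87333522e-06]), 'tcp_pos': array([0.23889991, 0.5769239 , 0.30295566]), 'tool_rot': array([ 1.95138015e-01,  9.80775196e-01, -1.00141858e-03, -4.08924410e-04]), 'force': array([-0.05795184, -0.14033527, -0.5515464 ]), 'ft_torque': array([-0.02624625,  0.05241891, -0.02671895]), 'gripper_force': 0.0, 'finger_gap': 1.0026718430028472}
top {'fx': 576.8637954974573, 'fy': 576.8637954974573, 'cx': 310.5819190043941, 'cy': 244.88359051718726, 'origin': array([0.36779087, 0.01240111, 1.04102475]), 'attitude': array([-0.06445902,  0.07073714,  0.71131816, -0.69632447])}
side {'fx': 564.7101865352535, 'fy': 564.7101865352535, 'cx': 325.3405373635502, 'cy': 250.9389313687109, 'origin': array([ 0.08979946, -0.86585291,  0.74977216]), 'attitude': array([ 0.46107706, -0.10669568, -0.20575908,  0.85655541])}
```

View pics/top0.png

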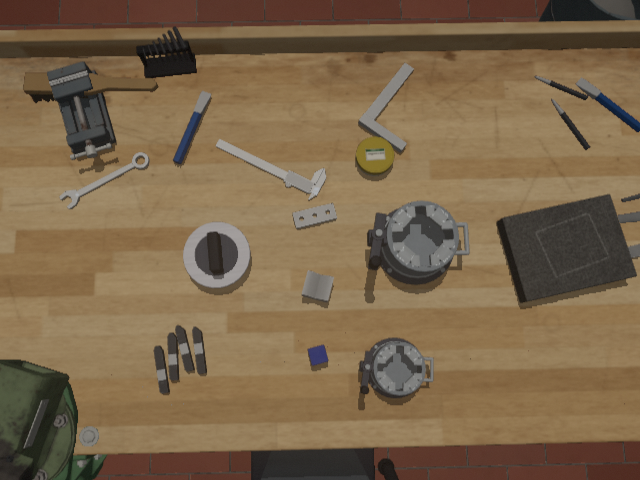

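View pics/side0.png

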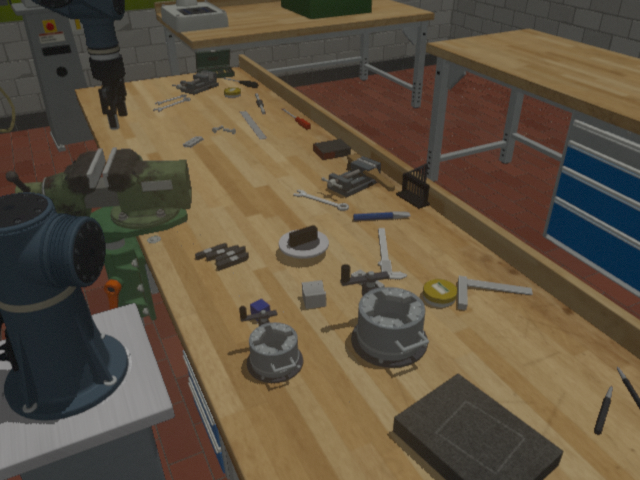

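The top picture shows the lid at (217,256), with its dark bar nearly vertical. There are two drum-like things: a large one at (421,240) and a small one at (398,368). The larger, (421,240), fits the description, and its keeper is at about (378,240). The V-block is at (318,287), the strip at (314,216) and the tin at (376,156). I'll confirm with an enlarged crop and measure.

```bash
cat > h.py <<'E'
import numpy as np,cv2
from scipy.spatial.transform import Rotation as R
from scipy.optimize import least_squares
from station import manip
def cloud(d,m):
    v,u=np.mgrid[0:480,0:640].astype(float)
    c=np.stack([(u-m['cx'])/m['fx']*d,-(v-m['cy'])/m['fy']*d,-d],-1)
    return c@R.from_quat(m['attitude']).as_matrix().T+m['origin']
def ray(u,v,z,m):
    c=np.array([(u-m['cx'])/m['fx'],-(v-m['cy'])/m['fy'],-1.]);w=R.from_quat(m['attitude']).as_matrix()@c
    return m['origin']+w*(z-m['origin'][2])/w[2]
def circ(p):
    f=lambda q:np.hypot(p[:,0]-q[0],p[:,1]-q[1])-q[2]
    return least_squares(f,[*p[:,:2].mean(0),.06],loss='soft_l1',f_scale=.002).x
E
python3 - <<'E'
from h import *
m=manip.camera_model('top');d=np.load('pics/top_d.npy');P=cloud(d,m);im=cv2.imread('pics/top0.png')
def fit(u0,v0,r,zl,zh):
    M=np.zeros((480,640),np.uint8);z=P[...,2]
    w=(z>zl)&(z<zh)&(d>0);M[w]=255
    k=np.zeros_like(M);cv2.circle(k,(u0,v0),r,255,-1);M&=k
    c=max(cv2.findContours(M,cv2.RETR_EXTERNAL,cv2.CHAIN_APPROX_NONE)[0],key=cv2.contourArea)
    pts=P[M>0]
    b=c[:,0];q=np.array([ray(u,v,np.median(pts[:,2]),m) for u,v in b])
    print(len(pts),np.median(pts,0),circ(q))
print('bench z',np.median(P[300:340,430:520,2]))
fit(217,256,45,.022,.040);fit(421,240,50,.076,.097)
for n,u,v,r,zl,zh in(('bar',217,253,40,.052,.075),('keeper',378,238,26,.105,.15)):
    z=P[...,2];k=np.hypot(*(np.mgrid[0:480,0:640]-np.array([v,u])[:,None,None]))<r
    q=P[(z>zl)&(z<zh)&k]
    (c,s,a)=cv2.minAreaRect(q[:,:2].astype(np.float32)*1000);bx=cv2.boxPoints((c,s,a));print(n,len(q),np.median(q,0),c,s,a,bx.tolist())
a=cv2.resize(im[190:300,355:475],None,fx=5,fy=5,interpolation=cv2.INTER_CUBIC)
cv2.imwrite('pics/drum0.png',a)
E
```

```text
bench z -0.0001691075259956376
2964 [0.54878514 0.16377076 0.03075785] [0.55070496 0.16931375 0.05892485]
2551 [ 0.56205788 -0.18572055  0.08471297] [ 0.56574786 -0.1870834   0.06153108]
bar 479 [0.5500816  0.16833488 0.06276095] (551.0184936523438, 169.54598999023438) (69.94827270507812, 20.700328826904297) 5.309621334075928 [[515.2366333007812, 176.6153106689453], [517.1521606445312, 156.00379943847656], [586.8003540039062, 162.47666931152344], [584.8848266601562, 183.0881805419922]]
keeper 378 [ 0.56118317 -0.10685904  0.1074474 ] (555.6968383789062, -108.6128158569336) (23.363862991333008, 92.45819091796875) 82.01721954345703 [[508.2933654785156, -113.76145935058594], [599.8556518554688, -126.60163879394531], [603.100341796875, -103.46417236328125], [511.53802490234375, -90.62399291992188]]
```

View pics/drum0.png

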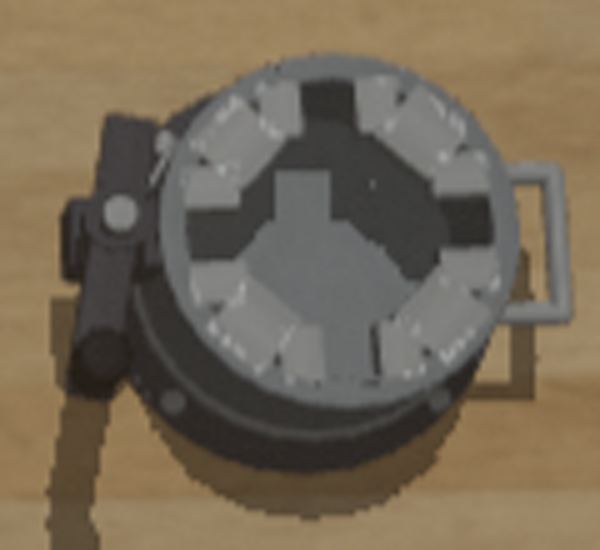

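The crop confirms the larger drum. The mouth centre is near crop (340,230), and dark openings show at (329,100), (215,235), (467,220) and (350,350). The keeper pivot is at (121,212), and the knob at (100,350) points toward −x. I'll measure the openings, pivot and knob from depth.

```bash
python3 - <<'E'
from h import *
m=manip.camera_model('top');d=np.load('pics/top_d.npy');P=cloud(d,m);c=np.array([.5657,-.1871])
# ray-hit with plane z=.083
z=P[...,2]
v,u=np.mgrid[0:480,0:640]
# pixel -> point on plane z=.085
o=m['origin'];w=P-o;Q=o+w*((.085-o[2])/w[...,2])[...,None]
r=np.hypot(Q[...,0]-c[0],Q[...,1]-c[1]);a=np.degrees(np.arctan2(Q[...,1]-c[1],Q[...,0]-c[0]))
for lo,hi in((.036,.042),(.042,.05)):
  k=(r>lo)&(r<hi)&(d>0)
  for b in range(-180,180,10):
    kk=k&(a>=b)&(a<b+10); 
    print(b,np.round(np.percentile(z[kk],[10,50,90])*1000).astype(int),end='; ')
  print()
for lo,hi in((.038,.049),):
  kk=(r>lo)&(r<hi)&(d>0)&(z<.074)
  t=np.radians(a[kk]);print('notch mod90',np.degrees(np.angle(np.exp(4j*t).mean()))/4,kk.sum())
# knob top pixels
k=(z>.128)&(u>355)&(u<400)&(v>215)&(v<280)
print('knob',k.sum(),np.median(P[k],0),P[k].min(0),P[k].max(0))
for zz in(.105,.11,.115):print('pivot ray',ray(379.2,232.4,zz,m))
k=(z>.1)&(u>360)&(u<390)&(v>205)&(v<270);print(np.round(np.percentile(z[k],[5,25,50,75,95]),3))
hp=[ray(355+x/5,190+y/5,.07,m) for x,y in((565,170),(570,320))];print('handle',hp)
for n,u0,v0,h in(('vb',318,287,.034),('strip',314,216,.01),('tin',376,156,.027)):print(n,ray(u0,v0,h,m))
E
```

```text
-180 [29 31 32]; -170 [28 77 84]; -160 [83 85 87]; -150 [82 84 87]; -140 [83 84 87]; -130 [84 84 87]; -120 [83 85 87]; -110 [29 84 86]; -100 [29 32 40]; -90 [30 36 41]; -80 [35 79 86]; -70 [84 85 87]; -60 [83 85 87]; -50 [82 85 86]; -40 [83 85 87]; -30 [82 85 86]; -20 [76 84 86]; -10 [30 33 41]; 0 [28 30 38]; 10 [29 59 86]; 20 [83 85 87]; 30 [84 85 88]; 40 [84 86 87]; 50 [83 85 86]; 60 [83 85 88]; 70 [78 84 86]; 80 [27 30 33]; 90 [29 29 33]; 100 [30 33 84]; 110 [84 85 87]; 120 [83 85 87]; 130 [84 85 87]; 140 [83 85 87]; 150 [84 85 86]; 160 [52 85 87]; 170 [30 31 33]; 
-180 [27 29 31]; -170 [31 81 87]; -160 [83 85 87]; -150 [83 85 86]; -140 [83 85 86]; -130 [84 85 87]; -120 [82 85 87]; -110 [83 86 87]; -100 [45 63 84]; -90 [49 62 70]; -80 [61 84 86]; -70 [83 85 87]; -60 [83 84 86]; -50 [83 85 87]; -40 [83 84 87]; -30 [83 85 85]; -20 [81 85 87]; -10 [48 62 74]; 0 [44 60 73]; 10 [61 85 86]; 20 [82 85 87]; 30 [83 85 86]; 40 [83 85 88]; 50 [83 85 87]; 60 [83 85 87]; 70 [81 85 87]; 80 [29 32 76]; 90 [28 30 32]; 100 [31 84 86]; 110 [83 85 87]; 120 [83 85 87]; 130 [83 85 87]; 140 [83 85 87]; 150 [83 85 86]; 160 [83 85 86]; 170 [27 31 84]; 
notch mod90 2.188172250913943 242
knob 116 [ 0.51439752 -0.0989099   0.13853877] [ 0.36779087 -0.10767629  0.12926537] [0.52488181 0.01240111 1.04102475]
pivot ray [ 0.5679251  -0.11239069  0.105     ]
pivot ray [ 0.56685604 -0.11172409  0.11      ]
pivot ray [ 0.56578697 -0.11105748  0.115     ]
[0.102 0.104 0.106 0.112 0.139]
handle [array([ 0.58711501, -0.27145331,  0.07      ]), array([ 0.53443991, -0.26926831,  0.07      ])]
vb [ 0.48743357 -0.01009789  0.034     ]
strip [ 0.6215168  -0.00648026  0.01      ]
tin [ 0.72899023 -0.12331613  0.027     ]<stdin>:7: RuntimeWarning: divide by zero encountered in divide
<stdin>:7: RuntimeWarning: invalid value encountered in multiply
```

Depth shows through-notches at about +2° (mod 90). The lid's bar is at +5.3° and its centre is (0.551,0.1695). Moving now, starting with the turn and then the travel toward the lid.

```bash
cat >> h.py <<'E'
def to(x,y,z,yaw):
    "remaining tool-frame shift (units .5 m) and turn about tool z (units 2pi); yaw = world yaw of tool y, deg"
    s=manip.sense();T=R.from_quat(s['tool_rot']);M=T.as_matrix()
    t=np.array([x,y,z])-s['tcp_pos'];a=np.radians(yaw)
    G=np.array([[-np.sin(a),np.cos(a),0],[np.cos(a),np.sin(a),0],[0,0,-1]])
    G[:,0]=[-np.sin(a),np.cos(a),0];G=np.array([[-np.sin(-a+0)*-1*1,0,0]]*3) if 0 else np.stack([[np.sin(a)*-1,np.cos(a),0],[np.cos(a),np.sin(a),0],[0,0,-1]],1)
    rv=(T.inv()*R.from_matrix(G)).as_rotvec()
    print('t',round(s['t'],2),'tcp',s['tcp_pos'].round(4),'yaw_y',np.degrees(np.arctan2(M[1,1],M[0,1])).round(2),'F',s['force'].round(1),'T',s['ft_torque'].round(2),'gap',round(s['finger_gap'],3),'q',s['q'].round(2))
    print('dp total',(M.T@t/.5).round(4),'rot total',(rv/2/np.pi).round(4))
E
python3 - <<'E'
s=open('h.py').read().split('\n')
s=[l for l in s if not l.strip().startswith('G=np.array') and not l.strip().startswith('G[:,0]')]
i=[k for k,l in enumerate(s) if 'a=np.radians(yaw)' in l][0]
s.insert(i+1,"    G=np.stack([[-np.sin(a),np.cos(a),0],[np.cos(a),np.sin(a),0],[0,0,-1]],1)")
open('h.py','w').write('\n'.join(s))
E
python3 -m crank '[{"dp":[0,0,0],"delta_rot":[0,0,-0.0193],"fingers":1},{"dp":[0,0,0],"delta_rot":[0,0,-0.0193],"fingers":1},{"dp":[0,0,0],"delta_rot":[0,0,-0.0193],"fingers":1},{"dp":[0,0,0],"delta_rot":[0,0,-0.0193],"fingers":1},{"dp":[-0.036,-0.058,0],"delta_rot":[0,0,0],"fingers":1},{"dp":[-0.036,-0.058,0],"delta_rot":[0,0,0],"fingers":1},{"dp":[-0.036,-0.058,0],"delta_rot":[0,0,0],"fingers":1},{"dp":[-0.036,-0.058,0],"delta_rot":[0,0,0],"fingers":1},{"dp":[-0.036,-0.058,0],"delta_rot":[0,0,0],"fingers":1},{"dp":[-0.036,-0.058,0],"delta_rot":[0,0,0],"fingers":1},{"dp":[-0.036,-0.058,0],"delta_rot":[0,0,0],"fingers":1}]'
python3 -c "
from h import *
to(.551,.1695,.2,95.3)"
```

```text
t: 1.02
tcp_pos: [0.3838, 0.3853, 0.3036]
tool_rot: [-0.046, 0.999, -0.0, -0.0]
force: [1.3, -0.4, 0.2]
finger_gap: 0.997
gripper_force: 0.0
t 1.02 tcp [0.3838 0.3853 0.3036] yaw_y 95.3 F [ 1.3 -0.4  0.2] T [ 0.    0.01 -0.04] gap 0.997 q [ 0.58  0.42  1.64 -0.    1.09 -1.08]
dp total [-0.2932 -0.4607  0.2071] rot total [-0.0001 -0.0001  0.    ]
```

```bash
python3 -m crank '[{"dp":[-0.0366,-0.0576,0.0259],"delta_rot":[0,0,0],"fingers":1},{"dp":[-0.0366,-0.0576,0.0259],"delta_rot":[0,0,0],"fingers":1},{"dp":[-0.0366,-0.0576,0.0259],"delta_rot":[0,0,0],"fingers":1},{"dp":[-0.0366,-0.0576,0.0259],"delta_rot":[0,0,0],"fingers":1},{"dp":[-0.0366,-0.0576,0.0259],"delta_rot":[0,0,0],"fingers":1},{"dp":[-0.0366,-0.0576,0.0259],"delta_rot":[0,0,0],"fingers":1},{"dp":[-0.0366,-0.0576,0.0259],"delta_rot":[0,0,0],"fingers":1},{"dp":[-0.0366,-0.0576,0.0259],"delta_rot":[0,0,0],"fingers":1},{"dp":[0,0,0],"delta_rot":[0,0,0],"fingers":1},{"dp":[0,0,0],"delta_rot":[0,0,0],"fingers":1}]'
python3 -c "
from h import *
to(.551,.1695,.109,95.3)
m=manip.camera_model('wrist');p,d=manip.snapshot('wrist');cv2.imwrite('pics/w1.png',p[:,:,::-1])
P=cloud(d,m);z=P[...,2];q=P[(z>.055)&(z<.075)&(np.hypot(P[...,0]-.551,P[...,1]-.1695)<.05)]
print(len(q),np.median(q,0),cv2.minAreaRect(q[:,:2].astype(np.float32)*1000))"
```

```text
t: 1.85
tcp_pos: [0.5509, 0.1691, 0.199]
tool_rot: [-0.044, 0.999, -0.0, -0.001]
force: [-1.1, 0.3, 0.4]
finger_gap: 0.997
gripper_force: 0.0
t 1.85 tcp [0.5509 0.1691 0.199 ] yaw_y 95.07 F [-1.1  0.3  0.4] T [-0.02  0.06 -0.  ] gap 0.997 q [ 0.1   0.6   1.65  0.    0.89 -1.56]
dp total [-0.0006  0.0007  0.18  ] rot total [ 0.     -0.0004 -0.0006]
4027 [0.54540373 0.16737456 0.06302901] ((548.366455078125, 167.42872619628906), (69.02397155761719, 19.879180908203125), 5.727227210998535)
```

View pics/w1.png

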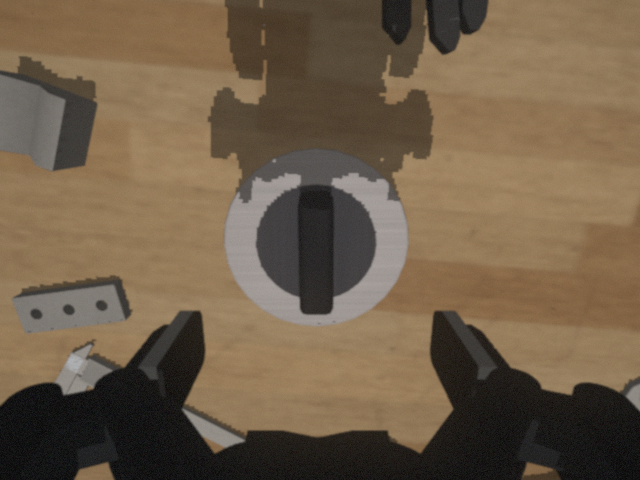

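The wrist view shows the lid at about (316,238), with the bar upright in the picture and between the fingers. Going down and gripping.

```bash
python3 -m crank '[{"dp":[0,0,0.04],"delta_rot":[0,0,0],"fingers":1},{"dp":[0,0,0.05],"delta_rot":[0,0,-0.001],"fingers":1},{"dp":[0,0,0.05],"delta_rot":[0,0,0],"fingers":0.4},{"dp":[0,0,0.04],"delta_rot":[0,0,0],"fingers":0},{"dp":[0,0,0],"delta_rot":[0,0,0],"fingers":-0.4},{"dp":[0,0,0],"delta_rot":[0,0,0],"fingers":-1},{"dp":[0,0,0],"delta_rot":[0,0,0],"fingers":-1},{"dp":[0,0,0],"delta_rot":[0,0,0],"fingers":-1},{"dp":[0,0,0],"delta_rot":[0,0,0],"fingers":-1}]' 60
python3 -c "
from h import *
to(.5657,-.1871,.24,92)"
```

```text
t: 2.65
tcp_pos: [0.551, 0.1713, 0.1119]
tool_rot: [-0.049, 0.999, 0.0, 0.001]
force: [-0.0, -0.2, 1.9]
finger_gap: 0.222
gripper_force: 63.8
t 2.65 tcp [0.551  0.1713 0.1119] yaw_y 95.66 F [-0.  -0.2  1.9] T [0.1  0.03 0.02] gap 0.222 q [ 0.11  0.74  1.69  0.    0.71 -1.56]
dp total [ 0.0408 -0.7162 -0.2565] rot total [0.0001 0.0004 0.0102]
```

```bash
python3 -m crank '[{"dp":[0,0,-0.04],"delta_rot":[0,0,0],"fingers":-1},{"dp":[0,0,-0.07],"delta_rot":[0,0,0],"fingers":-1},{"dp":[0,0,-0.07],"delta_rot":[0,0,0],"fingers":-1},{"dp":[0,0,-0.07],"delta_rot":[0,0,0.0051],"fingers":-1},{"dp":[0,0,-0.07],"delta_rot":[0,0,0.0051],"fingers":-1},{"dp":[0,-0.06,-0.06],"delta_rot":[0,0,0],"fingers":-1},{"dp":[0,-0.08,0],"delta_rot":[0,0,0],"fingers":-1},{"dp":[0,-0.08,0],"delta_rot":[0,0,0],"fingers":-1},{"dp":[0,-0.08,0],"delta_rot":[0,0,0],"fingers":-1},{"dp":[0,-0.06,0],"delta_rot":[0,0,0],"fingers":-1},{"dp":[0,0,0],"delta_rot":[0,0,0],"fingers":-1},{"dp":[0,0,0],"delta_rot":[0,0,0],"fingers":-1}]'
python3 -c "
from h import *
to(.5657,-.1871,.3,92)
m=manip.camera_model('wrist');p,d=manip.snapshot('wrist');cv2.imwrite('pics/w2.png',p[:,:,::-1]);np.save('pics/w2.npy',d)
P=cloud(d,m);np.save('pics/w2P.npy',P);np.save('pics/w2o.npy',m['origin']);print(m['origin'])"
```

```text
t: 3.65
tcp_pos: [0.556, -0.0101, 0.2998]
tool_rot: [-0.015, 1.0, 0.0, -0.0]
force: [0.2, -0.7, -5.1]
finger_gap: 0.224
gripper_force: 62.9
t 3.65 tcp [ 0.556  -0.0101  0.2998] yaw_y 91.74 F [ 0.2 -0.7 -5.1] T [ 0.02  0.05 -0.02] gap 0.224 q [-0.22  0.44  1.61  0.    1.09 -1.82]
dp total [-0.0087 -0.3545 -0.0007] rot total [ 0.0001 -0.0001 -0.0007]
[ 0.48062287 -0.01310947  0.37020856]
```

View pics/w2.png

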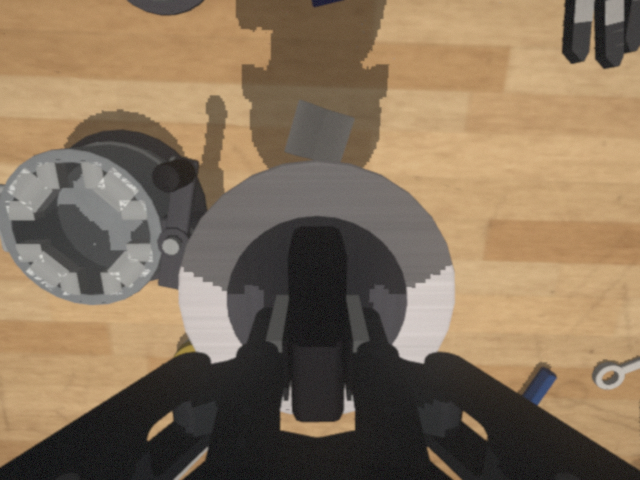

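The wrist view shows the drum mouth at about (82,226), the knob at (172,175) and the pivot at (171,246), with the held lid at (317,295). I'll measure drum and lid in this one frame.

```bash
cat >> h.py <<'E'
def rimfit(P,o,zl,zh,zp,g,rmin=.05,rmax=.07):
    "circle from outer contour of pixels at heights zl..zh near guess g, projected on plane zp"
    z=P[...,2];w=P-o
    with np.errstate(all='ignore'):Q=o+w*((zp-o[2])/w[...,2])[...,None]
    k=(z>zl)&(z<zh)&(np.hypot(P[...,0]-g[0],P[...,1]-g[1])<.08)
    b=max(cv2.findContours(k.astype(np.uint8),cv2.RETR_EXTERNAL,cv2.CHAIN_APPROX_NONE)[0],key=cv2.contourArea)[:,0]
    b=b[(b[:,0]>1)&(b[:,0]<638)]
    q=Q[b[:,1],b[:,0]];r=np.hypot(q[:,0]-g[0],q[:,1]-g[1]);q=q[(r>rmin)&(r<rmax)]
    return circ(q),len(q),Q
E
python3 - <<'E'
from h import *
P=np.load('pics/w2P.npy');o=np.load('pics/w2o.npy');z=P[...,2]
print('drum top z',np.median(z[(z>.078)&(z<.095)]));c,n,Q=rimfit(P,o,.076,.094,.085,(.5657,-.187));print('drum',c,n)
r=np.hypot(Q[...,0]-c[0],Q[...,1]-c[1]);a=np.arctan2(Q[...,1]-c[1],Q[...,0]-c[0])
k=(r>.038)&(r<.05)&(z<.072);print('notch',np.degrees(np.angle(np.exp(4j*a[k]).mean()))/4,k.sum())
for q0 in(0,90,180,-90):
    dd=np.degrees(np.angle(np.exp(1j*(a-np.radians(q0)))));kk=k&(abs(dd)<40);print(q0,np.percentile(dd[kk],[3,50,97]).round(1))
u=np.median(z[(z>.21)&(z<.228)]);print('lid disc z',u)
zz=np.histogram(z[(z>.17)&(z<.26)],18,(.17,.26));print(zz[0])
for zl,zh in((.205,.225),):
    print('lid',rimfit(P,o,u-.006,u+.006,u,(.556,-.010),.045,.075)[:2])
k=(z>.128)&(z<.145)&(np.hypot(P[...,0]-.5144,P[...,1]+.0989)<.03);print('knob',np.median(P[k],0),k.sum())
from station import manip
m=manip.camera_model('wrist')
k=(abs(z-.115)<.02)&(np.hypot(P[...,0]-.567,P[...,1]+.109)<.012);print('pivot z',np.median(z[k]))
print(ray(171,246,np.median(z[k]),m))
E
```

```text
drum top z 0.0852060796651086
drum [ 0.56324819 -0.18862636  0.0619396 ] 430
notch 1.909120319560294 851
0 [-2.6  5.  12. ]
90 [-6.4  2.9 12.4]
180 [-7.4 -0.7  6.4]
-90 [-9.2  0.5 11.5]
lid disc z 0.21875306764362282
[    0     0     0     0     0     0     0     0    70 29600  4808   173
   324   519   643  1892  8927   652]
lid (array([ 0.55172919, -0.01101335,  0.05797593]), 583)
knob [ 0.51328418 -0.10006986  0.13830253] 812
pivot z 0.10794737234109752
[ 0.5662948  -0.11239755  0.10794737]
```

```bash
python3 -m crank '[{"dp":[-0.0019,-0.05,0],"delta_rot":[0,0,-0.0007],"fingers":-1},{"dp":[-0.0019,-0.071,0],"delta_rot":[0,0,0],"fingers":-1},{"dp":[-0.0019,-0.071,0],"delta_rot":[0,0,0],"fingers":-1},{"dp":[-0.0019,-0.071,0],"delta_rot":[0,0,0],"fingers":-1},{"dp":[-0.0019,-0.06,0],"delta_rot":[0,0,0],"fingers":-1},{"dp":[0,-0.031,0.03],"delta_rot":[0,0,0],"fingers":-1},{"dp":[0,0,0.05],"delta_rot":[0,0,0],"fingers":-1},{"dp":[0,0,0.04],"delta_rot":[0,0,0],"fingers":-1},{"dp":[0,0,0.02],"delta_rot":[0,0,0],"fingers":-1},{"dp":[0,0,0],"delta_rot":[0,0,0],"fingers":-1},{"dp":[0,0,0],"delta_rot":[0,0,0],"fingers":-1}]'
python3 -c "
from h import *
to(.566,-.187,.183,92)"
```

```text
t: 4.62
tcp_pos: [0.5682, -0.1838, 0.2296]
tool_rot: [-0.02, 1.0, 0.0, -0.0]
force: [0.9, -1.0, -4.1]
finger_gap: 0.222
gripper_force: 62.9
t 4.62 tcp [ 0.5682 -0.1838  0.2296] yaw_y 92.32 F [ 0.9 -1.  -4.1] T [-0.06 -0.03 -0.03] gap 0.222 q [-0.5   0.58  1.57  0.    0.99 -2.11]
dp total [ 0.0046 -0.0062  0.0931] rot total [ 0.0001 -0.0001  0.0009]
```

```bash
python3 -m crank '[{"dp":[0.0046,-0.0062,0.02],"delta_rot":[0,0,0.0009],"fingers":-1},{"dp":[0,0,0.03],"delta_rot":[0,0,0],"fingers":-1},{"dp":[0,0,0.014],"delta_rot":[0,0,0],"fingers":-1},{"dp":[0,0,0.008],"delta_rot":[0,0,0],"fingers":-1},{"dp":[0,0,0.006],"delta_rot":[0,0,0],"fingers":-1},{"dp":[0,0,0],"delta_rot":[0,0,0],"fingers":-1},{"dp":[0,0,0],"delta_rot":[0,0,0],"fingers":-1}]'
python3 -c "
from h import *
to(.566,-.187,.183,92)"
```

```text
t: 5.2
tcp_pos: [0.5662, -0.1884, 0.1912]
tool_rot: [-0.017, 1.0, -0.0, 0.0]
force: [0.5, 0.1, -4.2]
finger_gap: 0.22
gripper_force: 62.8
t 5.2 tcp [ 0.5662 -0.1884  0.1912] yaw_y 91.91 F [ 0.5  0.1 -4.2] T [-0.01 -0.03  0.05] gap 0.22 q [-0.51  0.64  1.6  -0.    0.9  -2.11]
dp total [0.0004 0.0029 0.0164] rot total [-0.0001  0.0001 -0.0003]
```

```bash
python3 -m crank '[{"dp":[0,0.002,0.004],"delta_rot":[0,0,0],"fingers":-1},{"dp":[0,0,0.004],"delta_rot":[0,0,0],"fingers":-1},{"dp":[0,0,0.004],"delta_rot":[0,0,0],"fingers":-1},{"dp":[0,0,0.004],"delta_rot":[0,0,0],"fingers":-1},{"dp":[0,0,0],"delta_rot":[0,0,0],"fingers":-1},{"dp":[0,0,0],"delta_rot":[0,0,0],"fingers":-1}]'
python3 -c "
from h import *
to(.566,-.187,.175,92)"
```

```text
t: 5.7
tcp_pos: [0.566, -0.1876, 0.1826]
tool_rot: [-0.017, 1.0, -0.0, 0.0]
force: [0.5, -0.8, -4.6]
finger_gap: 0.218
gripper_force: 62.8
t 5.7 tcp [ 0.566  -0.1876  0.1826] yaw_y 91.9 F [ 0.5 -0.8 -4.6] T [-0.22 -0.15  0.04] gap 0.218 q [-0.51  0.65  1.61 -0.    0.88 -2.11]
dp total [0.     0.0011 0.0153] rot total [-0.0001  0.0001 -0.0003]
```

Still free of contact force, and the lugs should be about level with the lip. Continuing in 1 mm steps.

```bash
python3 -m crank '[{"dp":[0,0,0.002],"delta_rot":[0,0,0],"fingers":-1},{"dp":[0,0,0.002],"delta_rot":[0,0,0],"fingers":-1},{"dp":[0,0,0.002],"delta_rot":[0,0,0],"fingers":-1},{"dp":[0,0,0],"delta_rot":[0,0,0],"fingers":-1},{"dp":[0,0,0],"delta_rot":[0,0,0],"fingers":-1}]'
python3 -c "
from h import *
to(.566,-.187,.175,92)"
```

```text
t: 6.12
tcp_pos: [0.566, -0.1876, 0.1798]
tool_rot: [-0.017, 1.0, -0.0, 0.0]
force: [1.2, -1.4, -4.6]
finger_gap: 0.222
gripper_force: 62.8
t 6.12 tcp [ 0.566  -0.1876  0.1798] yaw_y 91.91 F [ 1.2 -1.4 -4.6] T [-0.37 -0.12 -0.01] gap 0.222 q [-0.51  0.65  1.61 -0.    0.88 -2.11]
dp total [0.0001 0.0012 0.0096] rot total [-0.0001  0.0001 -0.0003]
```

```bash
python3 -m crank '[{"dp":[0,0.0005,0.002],"delta_rot":[0,0,0],"fingers":-1},{"dp":[0,0,0.002],"delta_rot":[0,0,0],"fingers":-1},{"dp":[0,0,0.002],"delta_rot":[0,0,0],"fingers":-1},{"dp":[0,0,0.002],"delta_rot":[0,0,0],"fingers":-1},{"dp":[0,0,0],"delta_rot":[0,0,0],"fingers":-1},{"dp":[0,0,0],"delta_rot":[0,0,0],"fingers":-1}]'
python3 -c "
from h import *
to(.566,-.187,.175,92)"
```

```text
t: 6.62
tcp_pos: [0.5661, -0.1875, 0.1758]
tool_rot: [-0.017, 1.0, -0.0, 0.0]
force: [0.9, -4.5, -3.9]
finger_gap: 0.222
gripper_force: 63.0
t 6.62 tcp [ 0.5661 -0.1875  0.1758] yaw_y 91.9 F [ 0.9 -4.5 -3.9] T [-0.76 -0.07  0.  ] gap 0.222 q [-0.51  0.66  1.61 -0.    0.87 -2.11]
dp total [0.0001 0.001  0.0016] rot total [-0.0001  0.0001 -0.0003]
```

The lugs are in the notches (z 0.1758, almost no force). Easing sideways, bedding the last millimetre and letting go.

```bash
python3 -m crank '[{"dp":[0,-0.001,0],"delta_rot":[0,0,0],"fingers":-1},{"dp":[0,0,0.0015],"delta_rot":[0,0,0],"fingers":-1},{"dp":[0,0,0.0015],"delta_rot":[0,0,0],"fingers":-1},{"dp":[0,0,0],"delta_rot":[0,0,0],"fingers":-1},{"dp":[0,0,0],"delta_rot":[0,0,0],"fingers":-1}]'
python3 -c "
from h import *
to(.566,-.187,.175,92)"
```

```text
t: 7.03
tcp_pos: [0.566, -0.1877, 0.1751]
tool_rot: [-0.017, 1.0, -0.0, 0.0]
force: [-1.6, -3.0, 4.1]
finger_gap: 0.218
gripper_force: 64.1
t 7.03 tcp [ 0.566  -0.1877  0.1751] yaw_y 91.9 F [-1.6 -3.   4.1] T [-0.28  0.07  0.02] gap 0.218 q [-0.51  0.66  1.61  0.    0.87 -2.11]
dp total [0.0001 0.0014 0.0001] rot total [-0.0001  0.0001 -0.0003]
```

```bash
python3 -m crank '[{"dp":[0,0,0.002],"delta_rot":[0,0,0],"fingers":-1},{"dp":[0,0,0],"delta_rot":[0,0,0],"fingers":-1},{"dp":[0,0,-0.001],"delta_rot":[0,0,0],"fingers":-0.2},{"dp":[0,0,0],"delta_rot":[0,0,0],"fingers":0},{"dp":[0,0,0],"delta_rot":[0,0,0],"fingers":0},{"dp":[0,0,0],"delta_rot":[0,0,0],"fingers":0},{"dp":[0,0,-0.04],"delta_rot":[0,0,0],"fingers":0},{"dp":[0,0,-0.07],"delta_rot":[0,0,0],"fingers":0},{"dp":[0,0,-0.06],"delta_rot":[0,0,0],"fingers":0},{"dp":[0,0,-0.03],"delta_rot":[0,0,0],"fingers":0},{"dp":[0,0,0],"delta_rot":[0,0,0],"fingers":0},{"dp":[0,0,0],"delta_rot":[0,0,0],"fingers":0}]'
python3 - <<'E'
from h import *
to(.51,-.10,.19,92)
m=manip.camera_model('wrist');p,d=manip.snapshot('wrist');cv2.imwrite('pics/w3.png',p[:,:,::-1])
P=cloud(d,m);z=P[...,2];k=(np.hypot(P[...,0]-.563,P[...,1]+.188)<.058)&(z>.08)&(z<.1)
A=P[k];f=np.linalg.lstsq(np.c_[A[:,:2]-[.563,-.188],np.ones(len(A))],A[:,2],rcond=None)[0];print('disc tilt, z',f,np.median(A[:,2]))
print('lid',rimfit(P,m['origin'],.087,.1,.093,(.564,-.187))[:2])
k=(z>.128)&(z<.145)&(np.hypot(P[...,0]-.5144,P[...,1]+.0989)<.03);print('knob',np.median(P[k],0),k.sum(),P[k].min(0),P[k].max(0))
E
```

```text
t: 8.03
tcp_pos: [0.5659, -0.1873, 0.2741]
tool_rot: [-0.017, 1.0, -0.0, 0.0]
force: [0.1, 0.0, -0.6]
finger_gap: 0.499
gripper_force: 0.0
t 8.03 tcp [ 0.5659 -0.1873  0.2741] yaw_y 91.91 F [ 0.1  0.  -0.6] T [ 0.02 -0.   -0.  ] gap 0.499 q [-0.51  0.52  1.54  0.    1.08 -2.11]
dp total [0.1061 0.1782 0.168 ] rot total [-0.      0.0001 -0.0002]
disc tilt, z [ 0.00329019 -0.00033789  0.09392139] 0.09380016965050628
lid (array([ 0.56379352, -0.18854388,  0.05916211]), 489)
knob [ 0.51338229 -0.10458738  0.13829702] 1041 [ 0.50522103 -0.11150183  0.12811157] [ 0.52265208 -0.09400915  0.14070559]
```

View pics/w3.png

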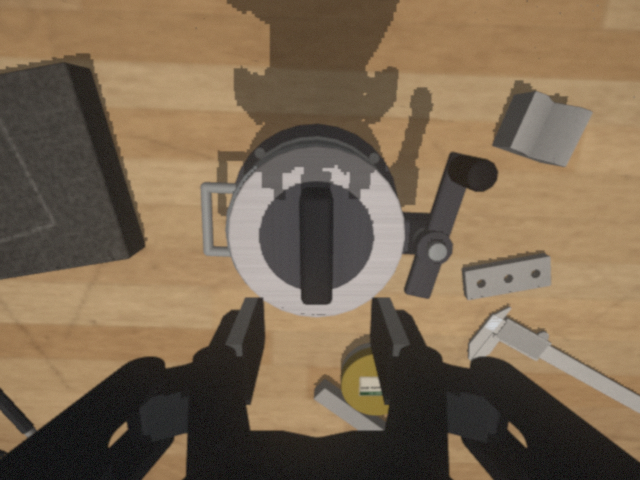

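The disc top is level at z≈0.093 and concentric with the drum, so the lid is home. The knob is at (480,172), with the pivot at (437,250). Next, turn the fingers to yaw 79° (tangential) and move above the knob.

```bash
python3 -m crank '[{"dp":[0.0265,0.0445,0],"delta_rot":[0,0,0],"fingers":0},{"dp":[0.0265,0.0445,0],"delta_rot":[0,0,0],"fingers":0},{"dp":[0.0265,0.0445,0],"delta_rot":[0,0,0],"fingers":0},{"dp":[0.0165,0.0445,0.02],"delta_rot":[0,0,0],"fingers":0},{"dp":[0,0,0.04],"delta_rot":[0,0,0.018],"fingers":0},{"dp":[0,0,0.03],"delta_rot":[0,0,0.018],"fingers":0},{"dp":[0,0,0],"delta_rot":[0,0,0],"fingers":0},{"dp":[0,0,0],"delta_rot":[0,0,0],"fingers":0}]'
python3 - <<'E'
from h import *
to(.5155,-.101,.184,79)
m=manip.camera_model('wrist');p,d=manip.snapshot('wrist');cv2.imwrite('pics/w4.png',p[:,:,::-1])
P=cloud(d,m);z=P[...,2];k=(z>.132)&(z<.145)&(np.hypot(P[...,0]-.5144,P[...,1]+.101)<.03);print('knob',np.median(P[k],0),k.sum(),P[k].min(0),P[k].max(0))
E
```

```text
t: 8.75
tcp_pos: [0.5138, -0.0996, 0.2268]
tool_rot: [0.095, 0.995, 0.001, -0.003]
force: [1.0, -0.0, -0.3]
finger_gap: 0.499
gripper_force: 0.0
t 8.75 tcp [ 0.5138 -0.0996  0.2268] yaw_y 79.11 F [ 1.  -0.  -0.3] T [-0.04 -0.03  0.  ] gap 0.499 q [-0.41  0.5   1.76  0.    0.88 -1.79]
dp total [-0.0044 -0.0022  0.0855] rot total [ 0.0002 -0.0008  0.0003]
knob [ 0.51206863 -0.10189162  0.13848603] 1205 [ 0.50479566 -0.11097453  0.13201084] [ 0.52202891 -0.09344218  0.14058097]
```

View pics/w4.png

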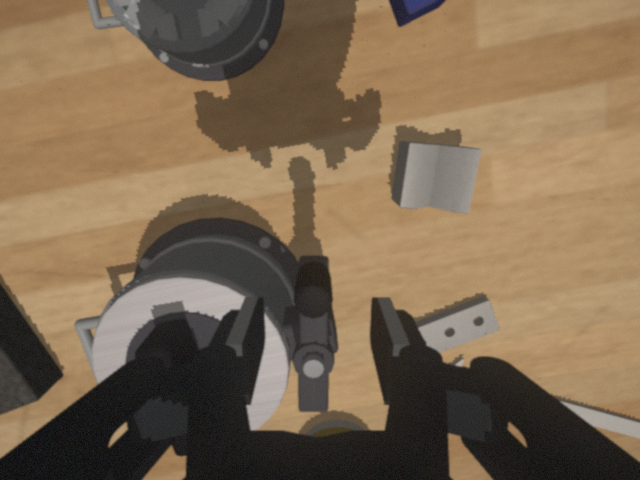

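The knob at (314,280) lies midway between the fingers, and the tail is in line with the tool. Lowering around it and narrowing to a loose cage.

```bash
python3 -m crank '[{"dp":[-0.003,-0.001,0.03],"delta_rot":[0,0,0],"fingers":0},{"dp":[0,0,0.03],"delta_rot":[0,0,0],"fingers":0},{"dp":[0,0,0.024],"delta_rot":[0,0,0],"fingers":0},{"dp":[0,0,0],"delta_rot":[0,0,0],"fingers":-0.42},{"dp":[0,0,0],"delta_rot":[0,0,0],"fingers":-0.42},{"dp":[0,0,0],"delta_rot":[0,0,0],"fingers":-0.42}]' 20
python3 - <<'E'
from h import *
to(.5155,-.101,.184,79)
# arc plan: pivot, knob radius; 14 steps of 6 deg, constant tool-frame shift per step
pv=np.array([.5675,-.1105]);s=manip.sense()['tcp_pos'][:2];r=s-pv;print('r',np.hypot(*r),'ang',np.degrees(np.arctan2(r[1],r[0])))
st=np.radians(6);k=.0525
print('per 6deg step: chord',2*k*np.sin(st/2)/.5)
E
```

```text
t: 9.3
tcp_pos: [0.5169, -0.1014, 0.1876]
tool_rot: [0.096, 0.995, -0.0, 0.001]
force: [-0.1, -0.1, 0.2]
finger_gap: 0.292
gripper_force: 0.0
t 9.3 tcp [ 0.5169 -0.1014  0.1876] yaw_y 78.97 F [-0.1 -0.1  0.2] T [ 0.02 -0.03 -0.  ] gap 0.292 q [-0.41  0.57  1.78  0.    0.79 -1.78]
dp total [0.003  0.0002 0.0072] rot total [-0.0001  0.0003 -0.0001]
r 0.05137069835374363 ang 169.79250848397663
per 6deg step: chord 0.010990550811018206
```

```bash
python3 -m crank '[{"dp":[0.001,0.011,0.005],"delta_rot":[0,0,0.0167],"fingers":-0.42},{"dp":[-0.0006,0.011,0],"delta_rot":[0,0,0.0167],"fingers":-0.42},{"dp":[-0.0006,0.011,0],"delta_rot":[0,0,0.0167],"fingers":-0.42},{"dp":[-0.0006,0.011,0],"delta_rot":[0,0,0.0167],"fingers":-0.42},{"dp":[-0.0006,0.011,0],"delta_rot":[0,0,0.0167],"fingers":-0.42},{"dp":[-0.0006,0.011,0],"delta_rot":[0,0,0.0167],"fingers":-0.42}]'
python3 - <<'E'
from h import *
to(.5155,-.101,.184,43)
pv=np.array([.5675,-.1105]);s=manip.sense()['tcp_pos'][:2];r=s-pv;print('r',np.hypot(*r),'ang',np.degrees(np.arctan2(r[1],r[0])))
E
```

```text
t: 9.8
tcp_pos: [0.5322, -0.0728, 0.1856]
tool_rot: [0.402, 0.916, -0.0, 0.001]
force: [-0.3, -0.5, 0.0]
finger_gap: 0.29
gripper_force: 0.6
t 9.8 tcp [ 0.5322 -0.0728  0.1856] yaw_y 42.63 F [-0.3 -0.5  0. ] T [-0.27  0.08 -0.01] gap 0.29 q [-0.34  0.58  1.76 -0.    0.8  -1.09]
dp total [-0.019  -0.0628  0.0032] rot total [ 0.0001  0.0004 -0.001 ]
r 0.05169881451909498 ang 133.12865113693167
```

Following the arc, with a light force on the knob. Continuing.

```bash
python3 -m crank '[{"dp":[-0.0004,0.011,0],"delta_rot":[0,0,0.0167],"fingers":-0.42},{"dp":[-0.0004,0.011,0],"delta_rot":[0,0,0.0167],"fingers":-0.42},{"dp":[-0.0006,0.011,0],"delta_rot":[0,0,0.0167],"fingers":-0.42},{"dp":[-0.0006,0.011,0],"delta_rot":[0,0,0.0167],"fingers":-0.42},{"dp":[-0.0006,0.011,0],"delta_rot":[0,0,0.0167],"fingers":-0.42},{"dp":[-0.0006,0.011,0],"delta_rot":[0,0,0.0167],"fingers":-0.42},{"dp":[-0.0006,0.011,0],"delta_rot":[0,0,0.0167],"fingers":-0.42},{"dp":[0,0,0],"delta_rot":[0,0,0],"fingers":-0.42}]'
python3 - <<'E'
from h import *
to(.5155,-.101,.184,1)
pv=np.array([.5675,-.1105]);s=manip.sense()['tcp_pos'][:2];r=s-pv;print('r',np.hypot(*r),'ang',np.degrees(np.arctan2(r[1],r[0])))
E
```

```text
t: 10.47
tcp_pos: [0.5677, -0.0586, 0.1855]
tool_rot: [0.703, 0.712, 0.001, 0.001]
force: [0.1, -0.6, -0.6]
finger_gap: 0.291
gripper_force: 0.0
t 10.47 tcp [ 0.5677 -0.0586  0.1855] yaw_y 0.73 F [ 0.1 -0.6 -0.6] T [ 0.03  0.03 -0.05] gap 0.291 q [-0.3   0.62  1.67  0.    0.85 -0.31]
dp total [-0.0835 -0.1054  0.0028] rot total [ 0.0005  0.0001 -0.0008]
r 0.05193193162997465 ang 89.79754826590002
```

Now small steps until the stop is felt.

```bash
for i in 1 2 3; do :; done; python3 -m crank '[{"dp":[0,0.003,0],"delta_rot":[0,0,0.0042],"fingers":-0.42},{"dp":[0,0.003,0],"delta_rot":[0,0,0.0042],"fingers":-0.42},{"dp":[0,0,0],"delta_rot":[0,0,0],"fingers":-0.42}]'
python3 -m crank '[{"dp":[0,0.003,0],"delta_rot":[0,0,0],"fingers":-0.42},{"dp":[0,0,0],"delta_rot":[0,0,0],"fingers":-0.42}]'
python3 -m crank '[{"dp":[0,0.003,0],"delta_rot":[0,0,0],"fingers":-0.42},{"dp":[0,0,0],"delta_rot":[0,0,0],"fingers":-0.42}]'
```

```text
t: 10.72
tcp_pos: [0.5695, -0.0584, 0.1851]
tool_rot: [0.72, 0.694, 0.0, 0.001]
force: [-0.4, -0.6, -0.5]
finger_gap: 0.293
gripper_force: 0.0
t: 10.88
tcp_pos: [0.5699, -0.0583, 0.1846]
tool_rot: [0.72, 0.694, -0.001, -0.001]
force: [-3.1, -0.4, 2.6]
finger_gap: 0.292
gripper_force: 1.5
t: 11.05
tcp_pos: [0.5703, -0.0582, 0.1843]
tool_rot: [0.72, 0.694, -0.002, -0.002]
force: [-6.0, -0.7, 4.8]
finger_gap: 0.29
gripper_force: 2.9
```

The stop is felt at 6 N. Backing off, opening, lifting and checking.

```bash
python3 -m crank '[{"dp":[0,-0.006,0],"delta_rot":[0,0,0],"fingers":-0.2},{"dp":[0,0,0],"delta_rot":[0,0,0],"fingers":-0.1},{"dp":[0,0,0],"delta_rot":[0,0,0],"fingers":-0.1},{"dp":[0,0,-0.04],"delta_rot":[0,0,0],"fingers":-0.1},{"dp":[0,0,-0.07],"delta_rot":[0,0,0],"fingers":-0.1},{"dp":[0,0,-0.07],"delta_rot":[0,0,0],"fingers":-0.1},{"dp":[-0.07,0,-0.03],"delta_rot":[0,0,0],"fingers":0},{"dp":[0.07,0,0],"delta_rot":[0,0,0],"fingers":0},{"dp":[0.07,0,0],"delta_rot":[0,0,0],"fingers":0},{"dp":[0.07,0,0],"delta_rot":[0,0,0],"fingers":0},{"dp":[0.07,0,0],"delta_rot":[0,0,0],"fingers":0},{"dp":[0,0,0],"delta_rot":[0,0,0],"fingers":0}]'
python3 - <<'E'
from h import *
to(0,0,0,0)
m=manip.camera_model('top');p,d=manip.snapshot('top');P=cloud(d,m);z=P[...,2]
a,_=manip.snapshot('side')
k=(z>.128)&(z<.15)&(np.hypot(P[...,0]-.568,P[...,1]+.06)<.04);q=P[k]
if len(q): print('knob',np.median(q,0),len(q))
k=(z>.087)&(z<.1)&(np.hypot(P[...,0]-.565,P[...,1]+.187)<.055);A=P[k];print(np.linalg.lstsq(np.c_[A[:,:2]-[.565,-.187],np.ones(len(A))],A[:,2],rcond=None)[0])
i1=cv2.resize(p[130:310,300:480,::-1],(400,400));i2=cv2.resize(a[240:390,300:450,::-1],(400,400));cv2.imwrite('pics/end.png',np.hstack([i1,i2]))
E
```

```text
t: 12.05
tcp_pos: [0.5733, 0.0517, 0.2895]
tool_rot: [0.719, 0.695, 0.001, -0.001]
force: [-0.4, 0.1, -0.3]
finger_gap: 0.498
gripper_force: 0.0
t 12.05 tcp [0.5733 0.0517 0.2895] yaw_y -1.97 F [-0.4  0.1 -0.3] T [-0.    0.03  0.03] gap 0.498 q [-0.11  0.48  1.58  0.    1.09 -0.07]
dp total [-0.1447 -1.1429  0.5774] rot total [ 0.0002 -0.0005 -0.0055]
knob [ 0.5661689  -0.05805144  0.13813099] 106
[0.00481756 0.00326893 0.09366913]
```

View pics/end.png

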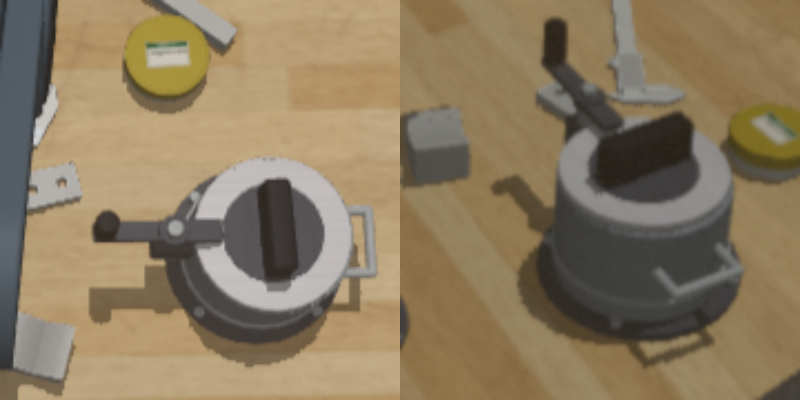

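The final picture shows the lid flat on the rim. The keeper tail points straight out to the knob at (105,225), and the nose lies over the lid's edge at (210,230). The bystanders have not moved and the robot is clear.

```bash
python3 -c "
from station import manip
print(manip.sign_off())"
```

```text
the job is handed in; nothing more can be done
None
```

The lid sits home and level on the drum, the keeper is swung to its stop with its nose over the lid, the bystanders lie where they were, and the job was handed in at about 12 s.

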